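# Lock a T-head lashing eye into a load rail

### The job

At the parts counter, take the T-head lashing eye (the one with the flat lug and eye on top) out of its stand, lower its T-head lengthwise through the oblong slot of the empty load rail until the flange sits on the rail, and give it a quarter turn so that the T-head lies square across the slot and cannot come out. Leave it seated there, and leave the ball-knob pin in its own stand.

Things in the scene. Friction and masses are not known exactly. Their poses are not given: they have to be found in the camera images.
- anchor_grip (a point): Steel T-head lashing eye, 0.45 kg, upright in a grey stand: middle of its flat lug, where to pinch it. z up, x along lug and T-head (parallel), y through the lug. Lug 44 mm wide, 12 thick, solid from 28 mm below to 9 above this point; an eye of 12 mm bar on it ends 33 above. Round flange below the lug: 56 mm diameter, 8 thick, underside 36 below this point, resting on the stand's top 65 mm above the table.
- anchor_head (a point): Centre of the same part's T-head, a 60 x 16 mm bar 12 mm high under a 14 mm round neck; 62 mm below the lug point, same axes. The neck is 20 mm long from flange to T-head. At the start the T-head hangs through the stand's own 72 x 26 mm slot and comes straight up and out once lifted by 40 mm.
- rail_slot (a point): Centre of the load rail's slot at its top face, 65 mm above the table; x along the slot, z up. Rail: fixed bare-metal bridge, 140 mm (along the slot) x 96, 8 mm top plate on two end legs, open sides. Slot 76 x 30 mm, right through; below it the T-head turns freely either way once the flange is within 12 mm of the rail. A like rail elsewhere has only a round 36 mm hole: no use.
- stud_knob (a point): Centre of the 40 mm ball knob on a loose, plain round-shank steel pin standing in another grey stand; knob top 131 mm above the table. A bystander, to be left alone.
Not all that is in view belongs to the job. What is shaped like the part that bears anchor_grip but orange is not meant. Leave any purple look-alike of the part that bears rail_slot alone.

How it is judged:
On the way:
1. the T-head has gone lengthwise through the rail's slot (wholly below the plate) (horizontal distance between anchor_grip and rail_slot below 0.02 m and z of anchor_grip in the frame of rail_slot between 0.02 and 0.048 m and angle between the x axis of anchor_grip and the x axis of rail_slot, either way round below 0.45 rad), for 0.1 s.
At the end, for the whole second after the job is handed in: The lashing eye stands upright (within 7 degrees), released and still in the load rail's slot (within 25 mm of its centre), flange down on the rail (within 6 mm), T-head turned square across the slot within 17 degrees; the ball-knob pin is still in its stand (horizontal distance between anchor_grip and rail_slot below 0.025 m and z of anchor_grip in the frame of rail_slot between 0.03 and 0.042 m and angle between the x axis of anchor_grip and the y axis of rail_slot, either way round below 0.3 rad and angle between anchor_grip's own z axis and vertical below 0.12 rad and linear speed of anchor below 0.02 m/s and distance of stud_knob from where it was at the start of the episode below 0.02 m); the robot touches nothing.
It fails at once if the ball-knob pin is moved by more than 20 mm (distance of stud_knob from where it was at the start of the episode above 0.02 m).
It also fails if it takes over 48 s, if anything falls off the work surface, if the arm or the gripper's body presses on something with over 40 N, if the wrist force passes 120 N, or if a joint passes its speed limit or range.

### The arm

A 6-joint arm with a two-finger parallel gripper is mounted at the origin on the work surface. World frame = base frame: x ahead of the robot, y to its left, z up, the work surface at z = 0. Lengths are in m, angles in rad, forces in N, time in s.
With the tool pointing down it reaches from about 0.35 to 0.775 m from the base axis. Payload 5.5 kg.
Tool frame: the origin (TCP) lies on the centre line of the jaws, within the pads' length; the fingertips stand 8 mm ahead of it and the grasp point (between the pads) lies 11 mm behind it; z points along the fingers, y is the direction in which the jaws open and shut (so a half turn about z gives the same grasp; the last joint's range is limited). The gripper opens to 85 mm and grips with 20 to 120 N. Pads are 22 mm wide; open, the fingers measure 114 mm over their backs; the gripper's body (76 mm by 85 mm) begins 54 mm behind the grasp point. The pads swing forward as they close: fully open they stand 13 mm farther back than shut.
Start: joints at [-1.387, 0.313, 0.046, 1.304, 0, 1.431], TCP at [0.183, -0.545, 0.239] pointing down, gripper open.
Joint ranges: [-2.76, 2.76], [-0.86, 1.69], [-1.03, 1.26], [-2.2, 2.34], [-1.47, 1.5], [-3.14, 3.14]. Speed limits (rad/s): [2.57, 2.57, 3.14, 3.14, 3.14, 3.14].

### API

Orientations are given as a unit quaternion [w, x, y, z].
In Python, from workcell import env gives the robot as it stands. The module is installed in compiled form; this text tells all that it offers.
- The arm moves only by the tool play_rows, never from a script. Its argument "steps" is a list of rows, each an object with "claw": the closure in counts, from 0 (fully open) to 255 (shut); "dp": the shift along the tool's x, y, z in m, a list of three; "angular": the turn, a rotation vector about the tool's x, y, z in degrees, a list of three. In form: [{"claw": claw, "dp": [dx, dy, dz], "angular": [wx, wy, wz]}, ...]. A call has exactly 8 rows; each row shifts and turns the commanded pose from where the row before left it, along the tool's axes as they then stand; what a row does not reach is not made up. A row lasts 1/12 s, in which the tool goes at most 41.7 mm and 7.16 degrees, less where a joint would pass 70% of its speed; a pose out of reach is approached as far as the arm can. A call is refused whole if a number of a shift passes 0.0417 or a number of a turn 7.16, either way. A call with a gripper value outside its range is refused whole. The fingers move at their own pace and stop on an object; "force" is the grip in N (left out, the last holds). Time passes only in rows, so rows that do not move let the fingers close, or fill a call up. It gives the time, the measured TCP pose, the force and the opening at its end, in the units of the state.
- env.get_state(): the state, without advancing time (a new reading comes with each control period).
- env.read_camera(name): name is "side" or "top" or "wrist"; returns (picture, depth): 480x640x3 uint8, red, green, blue; 480x640 float32, m along the optical axis (not along the pixel's ray), 0 where there is no reading.
- env.calibration(name): a dict with "fx", "fy", "cx", "cy" (pixels), "world_from_camera" (4x4, takes a point from camera to world coordinates); the wrist camera has in their place "hand_eye" (4x4, takes a point from camera to tool coordinates, whose origin is the TCP and whose axes are the flange's). Camera axes: x right, y down, z forward; pixel columns grow to the right and rows downward; lengths in m; the calibration is good to about 2 mm. A picture is of the moment at which its call begins: read the wrist's pose just before it. calibration takes no time and is no camera call.
- env.hand_in(): hands the job in, once; it reports no verdict.
The state is a dict: "clock": time; "joint_pos": joint angles; "qvel": joint speeds; "tau": joint torques, N m; "tcp_pos": TCP position; "orientation": TCP orientation; "wrist_force": force on the tool from outside, world axes, zero at the start; "ft_torque": the same for the moment, N m; "finger_gap": finger opening in m.
Only numpy, scipy, OpenCV 4.12 (cv2) and the standard library are available. Lean on these libraries where they do the work, as an engineer would, in place of code of your own. Each camera call takes 0.05 s, during which the arm holds its last target. There are 200 camera calls.

## Working session

There is one attempt and no reset: what is moved stays moved. The work goes in short steps, Python scripts to look and compute and a tool call to move; the robot and the scene stay as the last step left them, time stands still between calls to the robot, and variables do not carry over. Pictures are saved under pics/ and viewed, about 8 in all and at most 12, crops included, and the job is handed in when it is done.

Besides the shell and the picture viewer there is one more tool, called after "Emit:" by a JSON object that holds its "op" and its "data". play_rows: Moves the arm, as the interface text tells. Its arguments: {"type":"object","properties":{"steps":{"type":"array","items":{"type":"object","properties":{"claw":{"type":"number"},"dp":{"type":"array","items":{"type":"number"}},"angular":{"type":"array","items":{"type":"number"}}}}},"force":{"type":"number"}},"required":["steps"]}

```bash
mkdir -p pics
cat > h.py <<'E'
import numpy as np, cv2
from workcell import env
from scipy.spatial.transform import Rotation as R
def snap(n):
    s=env.get_state(); c=env.calibration(n); p,d=env.read_camera(n)
    if n=="wrist":
        q=s["orientation"]; T=np.eye(4); T[:3,:3]=R.from_quat([q[1],q[2],q[3],q[0]]).as_matrix(); T[:3,3]=s["tcp_pos"]
        c["W"]=T@np.array(c["hand_eye"])
    else: c["W"]=np.array(c["world_from_camera"])
    return p,d,c
def pts(c,d):
    v,u=np.mgrid[:480,:640]
    P=np.stack([(u-c["cx"])/c["fx"]*d,(v-c["cy"])/c["fy"]*d,d],-1)
    X=P@c["W"][:3,:3].T+c["W"][:3,3]; X[d<=0]=np.nan; return X
def ray(c,u,v,z):
    r=c["W"][:3,:3]@np.array([(u-c["cx"])/c["fx"],(v-c["cy"])/c["fy"],1]); o=c["W"][:3,3]
    return o+r*(z-o[2])/r[2]
E
cat > a.py <<'E'
from h import *
s=env.get_state(); print({k:np.round(v,3) for k,v in s.items()})
for n in ["top","side","wrist"]:
    p,d,c=snap(n); np.savez(f"{n}.npz",p=p,d=d,W=c["W"],k=[c["fx"],c["fy"],c["cx"],c["cy"]])
    cv2.imwrite(f"pics/{n}.png",p[:,:,::-1]); print(n,np.round(c["W"],3).tolist(),c["fx"],c["cx"],c["cy"])
    if n=="wrist":print(np.round(c["hand_eye"],3).tolist())
E
python3 a.py
```

```text
{'clock': np.float64(0.0), 'joint_pos': array([-1.387,  0.314,  0.045,  1.304, -0.   ,  1.431]), 'qvel': array([-0.001, -0.   , -0.   , -0.   ,  0.001, -0.   ]), 'tau': array([-1.0000e-03, -4.8062e+01,  2.9853e+01,  1.9000e-02, -0.0000e+00,
        0.0000e+00]), 'tcp_pos': array([ 0.183, -0.545,  0.238]), 'orientation': array([-0.001,  0.987,  0.161, -0.   ]), 'wrist_force': array([0.447, 0.191, 0.089]), 'ft_torque': array([0.025, 0.024, 0.004]), 'finger_gap': np.float64(0.085)}
top [[-0.028, -0.996, 0.088, 0.365], [-0.999, 0.029, 0.015, 0.001], [-0.017, -0.088, -0.996, 1.379], [0.0, 0.0, 0.0, 1.0]] 585.373979770392 325.084576353745 245.51452881391634
side [[-0.956, -0.198, 0.217, 0.093], [-0.293, 0.661, -0.69, 1.174], [-0.007, -0.724, -0.69, 1.218], [0.0, 0.0, 0.0, 1.0]] 602.0920798690413 319.6881865630628 246.02358699491293
wrist [[0.321, -0.904, -0.283, 0.255], [-0.947, -0.307, -0.093, -0.521], [-0.002, 0.298, -0.954, 0.373], [0.0, 0.0, 0.0, 1.0]] 428.2757772767487 320.0568615771133 235.29797788442127
[[0.003, -0.954, -0.299, 0.076], [1.0, 0.003, -0.0, 0.001], [0.001, -0.299, 0.954, -0.135], [0.0, 0.0, 0.0, 1.0]]
```

View pics/top.png

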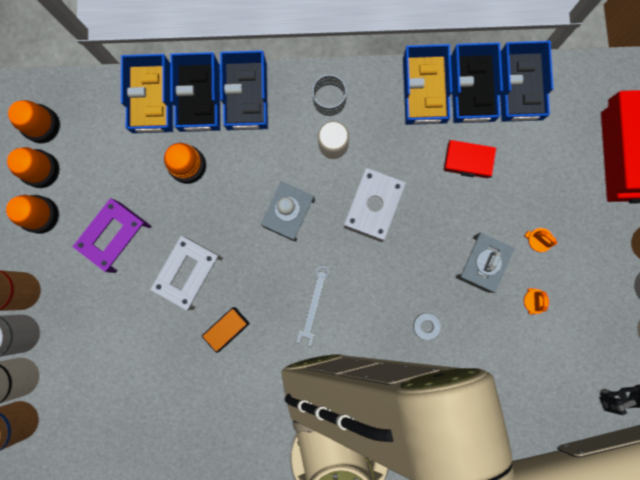

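View pics/side.png

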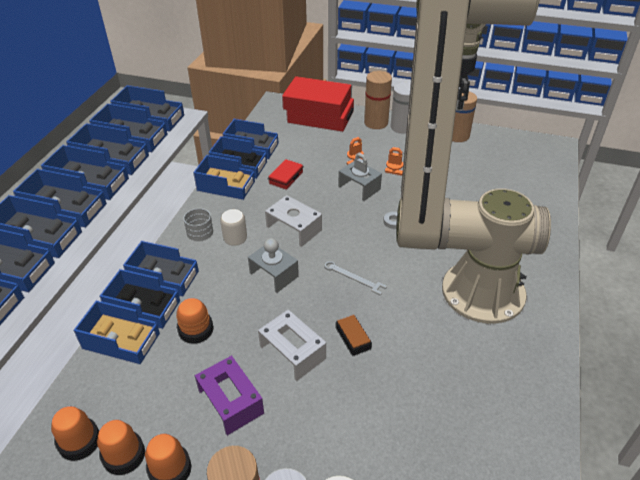

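The top view shows these candidates:
- **Lashing eye:** grey part in a grey stand at (490,262). The orange look-alikes at (541,240) and (537,300) are not meant.
- **Rail:** bare-metal rail with an oblong slot at (185,272). The purple one at (109,235) and the round-hole one at (375,205) are not meant.
- **Knob pin:** at (287,207), to be left alone.

Next I measure these and check them in one enlarged crop.

```bash
cat > b.py <<'E'
from h import *
z=np.load("top.npz"); p,d=z["p"],z["d"]; c=dict(zip(["fx","fy","cx","cy"],z["k"])); c["W"]=z["W"]
X=pts(c,d)
def rect(m,off=(0,0)):
    (a,b),(w,h),t=cv2.minAreaRect(np.argwhere(m)[:,::-1].astype(np.float32)); return a,b,w,h,t
def box(u0,u1,v0,v1):
    m=np.zeros((480,640),bool); m[v0:v1,u0:u1]=1; return m
def wrect(P):
    (a,b),(w,h),t=cv2.minAreaRect(P[:,:2].astype(np.float32)); return np.round([a,b,w,h,t],4)
m=box(140,230,225,320)&(X[...,2]>.05)&(X[...,2]<.08); print("rail z",np.nanmedian(X[m][:,2]),"plate",wrect(X[m]))
# slot by hole in the plate mask
k=m.astype(np.uint8); cs,hi=cv2.findContours(k,cv2.RETR_CCOMP,cv2.CHAIN_APPROX_NONE)
for q,h in zip(cs,hi[0]):
    if h[3]>=0 and cv2.contourArea(q)>60:
        r=cv2.minAreaRect(q); B=cv2.boxPoints(r); W=np.array([ray(c,u,v,.065) for u,v in B]); print("slot",np.round(r[0],1),W.mean(0).round(4),wrect(W))
m=box(450,520,225,300)
s=m&(X[...,2]>.05)&(X[...,2]<.07); print("stand",wrect(X[s]))
e=m&(X[...,2]>.1); P=X[e]; print("lug",len(P),P.mean(0).round(4),P.max(0).round(4),wrect(P)); 
w,V=np.linalg.eigh(np.cov(P[:,:2].T)); print("axis deg",np.degrees(np.arctan2(V[1,1],V[0,1])),np.sqrt(w))
m=box(265,310,185,230)&(X[...,2]>.1); print("knob",X[m].mean(0),X[m].max(0))
a=cv2.resize(p[215:325,140:240],(400,440),interpolation=3);b=cv2.resize(p[215:315,450:550],(400,440),interpolation=3)
cv2.imwrite("pics/crop1.png",np.hstack([a,b])[:,:,::-1])
E
python3 b.py
```

```text
rail z 0.06483335466058293 plate [ 0.4537  0.38    0.1918  0.1404 59.5212]
slot [184.5 272.4] [0.4299 0.3386 0.065 ] [4.29900e-01 3.38600e-01 3.18000e-02 7.92000e-02 5.94316e+01]
stand [ 0.4343 -0.3431  0.0852  0.1118 63.6519]
lug 167 [ 0.4322 -0.3403  0.1225] [ 0.4552 -0.3278  0.1407] [ 4.33000e-01 -3.42400e-01  1.35000e-02  4.42000e-02  6.35469e+01]
axis deg 155.06883292876068 [0.00347444 0.01252824]
knob [0.56529274 0.10226778 0.12397414] [0.58620883 0.12231849 0.13483507]
```

View pics/crop1.png

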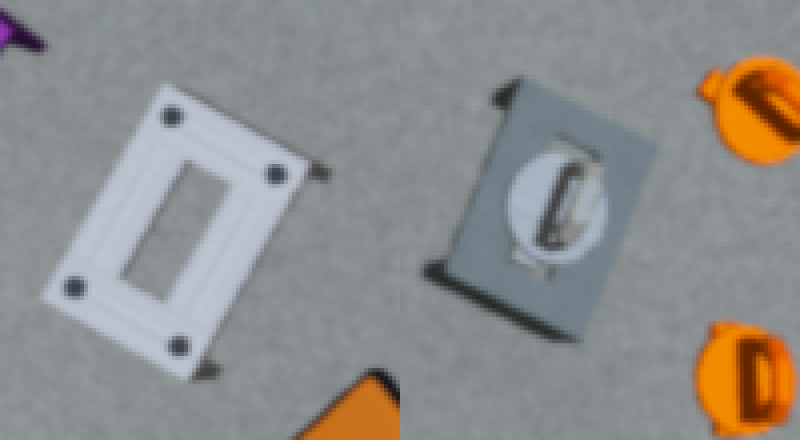

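The crop confirms the picks. The left half shows the bare-metal rail with the oblong slot, and the right half shows the grey lashing eye in its stand, with the orange ones apart. Measured slot: (0.430, 0.339), long axis −30.6°, rectangle 79×32 mm, which fits. Measured lug: (0.433, −0.342), x axis about −26.4°, 44×13 mm, also a fit. I move above the lug.

Emit:
{"op": "play_rows", "data": {"steps": [{"claw":0,"dp":[0.0377,-0.0141,0],"angular":[0,0,0]},{"claw":0,"dp":[0.0377,-0.0141,0],"angular":[0,0,0]},{"claw":0,"dp":[0.0377,-0.0141,0],"angular":[0,0,0]},{"claw":0,"dp":[0.0377,-0.0141,0],"angular":[0,0,0]},{"claw":0,"dp":[0.0377,-0.0141,0],"angular":[0,0,0]},{"claw":0,"dp":[0.0377,-0.0141,0],"angular":[0,0,0]},{"claw":0,"dp":[0.0377,-0.0141,0],"angular":[0,0,0]},{"claw":0,"dp":[0.0377,-0.0141,0],"angular":[0,0,0]}], "force": 60}}

```text
clock: 0.82
tcp_pos: [0.4341, -0.3406, 0.2392]
orientation: [-0.0, 0.987, 0.161, -0.0]
wrist_force: [0.4, -0.7, -0.3]
finger_gap: 0.0853
```

Emit:
{"op": "play_rows", "data": {"steps": [{"claw":0,"dp":[0,0,0],"angular":[0,0,-6.8]},{"claw":0,"dp":[0,0,0],"angular":[0,0,-6.8]},{"claw":0,"dp":[0,0,0],"angular":[0,0,-6.8]},{"claw":0,"dp":[0,0,0],"angular":[0,0,-6.8]},{"claw":0,"dp":[0,0,0],"angular":[0,0,-6.8]},{"claw":0,"dp":[0,0,0],"angular":[0,0,-6.8]},{"claw":0,"dp":[0,0,0],"angular":[0,0,-6.8]},{"claw":0,"dp":[0,0,0],"angular":[0,0,-6.8]}]}}

```text
clock: 1.48
tcp_pos: [0.4329, -0.342, 0.239]
orientation: [-0.0, 0.802, 0.597, -0.0]
wrist_force: [-0.3, 0.6, -0.0]
finger_gap: 0.0854
```

Emit:
{"op": "play_rows", "data": {"steps": [{"claw":0,"dp":[0,0,0],"angular":[0,0,-6.8]},{"claw":0,"dp":[0,0,0],"angular":[0,0,-6.8]},{"claw":0,"dp":[0,0,0],"angular":[0,0,-6.8]},{"claw":0,"dp":[0,0,0],"angular":[0,0,-6.8]},{"claw":0,"dp":[0,0,0],"angular":[0,0,-6.8]},{"claw":0,"dp":[0,0,0],"angular":[0,0,-6.8]},{"claw":0,"dp":[0,0,0],"angular":[0,0,-6.8]},{"claw":0,"dp":[0,0,0],"angular":[0,0,-6.8]}]}}

```text
clock: 2.15
tcp_pos: [0.4328, -0.3421, 0.239]
orientation: [-0.0, 0.441, 0.898, 0.0]
wrist_force: [-0.6, 0.2, 0.2]
finger_gap: 0.0853
```

Emit:
{"op": "play_rows", "data": {"steps": [{"claw":0,"dp":[0,0,0],"angular":[0,0,-6.8]},{"claw":0,"dp":[0,0,0],"angular":[0,0,-6.8]},{"claw":0,"dp":[0,0,0],"angular":[0,0,-6.8]},{"claw":0,"dp":[0,0,0],"angular":[0,0,-5.9]},{"claw":0,"dp":[0,0,0],"angular":[0,0,0]},{"claw":0,"dp":[0,0,0],"angular":[0,0,0]},{"claw":0,"dp":[0,0,0],"angular":[0,0,0]},{"claw":0,"dp":[0,0,0],"angular":[0,0,0]}]}}

```text
clock: 2.82
tcp_pos: [0.433, -0.3422, 0.2392]
orientation: [-0.0, 0.229, 0.973, 0.0]
wrist_force: [-0.4, -0.2, 0.1]
finger_gap: 0.0854
```

```bash
cat > w.py <<'E'
from h import *
import sys
s=env.get_state(); q=s["orientation"]; M=R.from_quat([q[1],q[2],q[3],q[0]]).as_matrix()
print(s["clock"],s["tcp_pos"].round(4),"yaw x",np.degrees(np.arctan2(M[1,0],M[0,0])).round(2),"tilt",M[:,2].round(4),s["joint_pos"].round(2),s["wrist_force"].round(1),s["finger_gap"])
p,d,c=snap("wrist"); n=sys.argv[1]
np.savez(n+".npz",p=p,d=d,W=c["W"],k=[c["fx"],c["fy"],c["cx"],c["cy"]],M=M,t=s["tcp_pos"]); cv2.imwrite(f"pics/{n}.png",p[:,:,::-1])
X=pts(c,d); t=s["tcp_pos"]
np.save(n+"_X.npy",X)
E
python3 w.py w1
python3 - <<'E'
import numpy as np,cv2
X=np.load("w1_X.npy"); g=np.array([.433,-.342])
for lo,hi in [(.105,.15),(.115,.15),(.055,.07),(.068,.08)]:
    m=(X[...,2]>lo)&(X[...,2]<hi)&(np.hypot(X[...,0]-g[0],X[...,1]-g[1])<.07); P=X[m]
    if len(P)>20: print(lo,hi,len(P),P.mean(0).round(4),P[:,2].max().round(4),np.round(sum(map(tuple,cv2.minAreaRect(P[:,:2].astype(np.float32))[:2]),()),4),cv2.minAreaRect(P[:,:2].astype(np.float32))[2],np.argwhere(m).mean(0))
E
```

```text
2.8167 [ 0.433  -0.3422  0.2392] yaw x 153.55 tilt [-0.e+00  1.e-04 -1.e+00] [-0.81  0.27 -0.02  1.29  0.   -0.35] [-0.4 -0.2  0.1] 0.08536253403027465
0.105 0.15 1384 [ 0.4284 -0.3423  0.1285] 0.1359 [ 0.4324 -0.3444  0.012   0.0436] 64.30687713623047 [227.88872832 317.28034682]
0.115 0.15 1291 [ 0.4294 -0.3428  0.1299] 0.1359 [ 0.4325 -0.3445  0.012   0.0435] 64.30687713623047 [230.24554609 317.2904725 ]
0.055 0.07 11168 [ 0.4292 -0.342   0.0652] 0.07 [ 0.4336 -0.3444  0.0841  0.1104] 63.697078704833984 [202.8808202  318.68203797]
0.068 0.08 3254 [ 0.4306 -0.3431  0.0732] 0.0799 [ 0.4411 -0.3397  0.0743  0.0551] 29.482702255249023 [209.15181315 318.08574063]
```

View pics/w1.png

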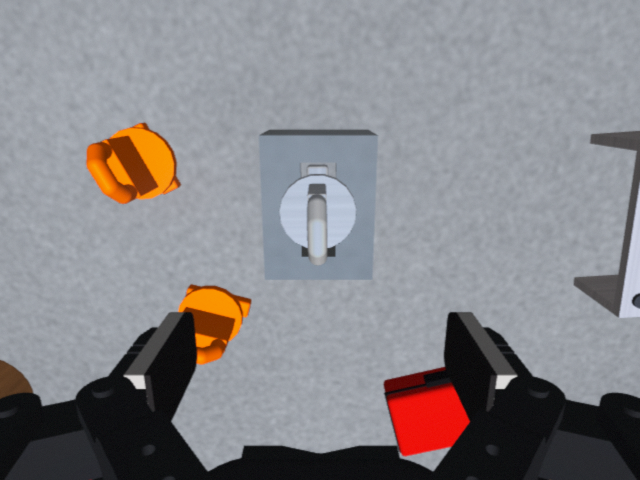

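The wrist view shows the grey eye at (317,230), centred between the jaws to within about 2 mm. The orange parts at (135,165) and (210,320) and the red box are clear of the fingers' path. I descend to TCP z 0.090 and grip.

Emit:
{"op": "play_rows", "data": {"steps": [{"claw":0,"dp":[-0.0006,-0.002,0.03],"angular":[0,0,0]},{"claw":0,"dp":[0,0,0.03],"angular":[0,0,0]},{"claw":0,"dp":[0,0,0.03],"angular":[0,0,0]},{"claw":0,"dp":[0,0,0.025],"angular":[0,0,0]},{"claw":0,"dp":[0,0,0.02],"angular":[0,0,0]},{"claw":0,"dp":[0,0,0.014],"angular":[0,0,0]},{"claw":0,"dp":[0,0,0],"angular":[0,0,0]},{"claw":0,"dp":[0,0,0],"angular":[0,0,0]}], "force": 80}}

```text
clock: 3.53
tcp_pos: [0.4322, -0.3439, 0.0898]
orientation: [-0.001, 0.228, 0.974, 0.0]
wrist_force: [0.6, -0.1, 0.5]
finger_gap: 0.0854
```

Emit:
{"op": "play_rows", "data": {"steps": [{"claw":255,"dp":[0,0,0],"angular":[0,0,0]},{"claw":255,"dp":[0,0,0],"angular":[0,0,0]},{"claw":255,"dp":[0,0,0],"angular":[0,0,0]},{"claw":255,"dp":[0,0,0],"angular":[0,0,0]},{"claw":255,"dp":[0,0,0],"angular":[0,0,0]},{"claw":255,"dp":[0,0,0],"angular":[0,0,0]},{"claw":255,"dp":[0,0,0],"angular":[0,0,0]},{"claw":255,"dp":[0,0,0],"angular":[0,0,0]}]}}

```text
clock: 4.2
tcp_pos: [0.433, -0.3446, 0.0909]
orientation: [0.001, 0.228, 0.974, -0.0]
wrist_force: [0.5, 0.8, 4.3]
finger_gap: 0.0103
```

Emit:
{"op": "play_rows", "data": {"steps": [{"claw":255,"dp":[0,0,0],"angular":[0,0,0]},{"claw":255,"dp":[0,0,-0.01],"angular":[0,0,0]},{"claw":255,"dp":[0,0,-0.015],"angular":[0,0,0]},{"claw":255,"dp":[0,0,-0.02],"angular":[0,0,0]},{"claw":255,"dp":[0,0,-0.025],"angular":[0,0,0]},{"claw":255,"dp":[0,0,-0.025],"angular":[0,0,0]},{"claw":255,"dp":[0,0,-0.025],"angular":[0,0,0]},{"claw":255,"dp":[0,0,0],"angular":[0,0,0]}]}}

```text
clock: 4.87
tcp_pos: [0.434, -0.3459, 0.2152]
orientation: [0.003, 0.228, 0.974, -0.002]
wrist_force: [1.3, 0.1, -2.6]
finger_gap: 0.0108
```

```bash
python3 w.py w2
```

```text
4.8667 [ 0.434  -0.3459  0.2152] yaw x 153.65 tilt [ 0.0046 -0.0053 -1.    ] [-0.82  0.28 -0.06  1.22 -0.   -0.36] [ 1.3  0.1 -2.6] 0.010781352871753238
```

View pics/w2.png

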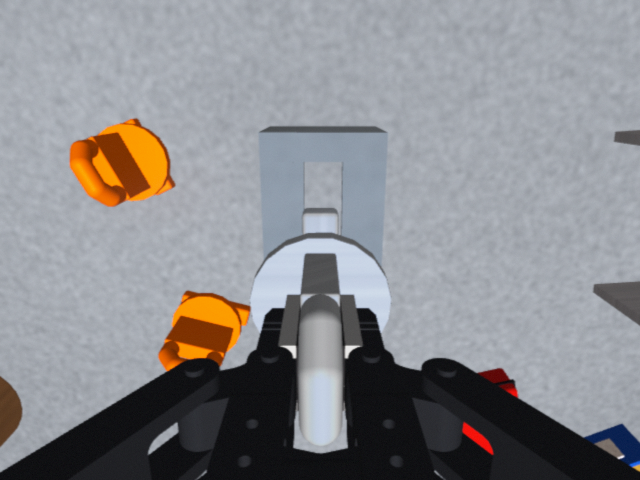

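The wrist view shows the eye held between the pads at (320,360). The T-head is out of the stand slot at (322,215), square to the tool. I carry it over to the rail.

Emit:
{"op": "play_rows", "data": {"steps": [{"claw":255,"dp":[0.007,0.014,0],"angular":[0,0,0]},{"claw":255,"dp":[0.015,0.03,0],"angular":[0,0,0]},{"claw":255,"dp":[0.015,0.03,0],"angular":[0,0,0]},{"claw":255,"dp":[0.015,0.03,0],"angular":[0,0,0]},{"claw":255,"dp":[0.015,0.03,0],"angular":[0,0,0]},{"claw":255,"dp":[0.015,0.03,0],"angular":[0,0,0]},{"claw":255,"dp":[0.015,0.03,0],"angular":[0,0,0]},{"claw":255,"dp":[0.015,0.03,0],"angular":[0,0,0]}]}}

```text
clock: 5.58
tcp_pos: [0.4296, -0.0913, 0.208]
orientation: [-0.002, 0.228, 0.974, 0.0]
wrist_force: [-0.9, 0.4, -3.6]
finger_gap: 0.0107
```

Emit:
{"op": "play_rows", "data": {"steps": [{"claw":255,"dp":[0.015,0.03,0],"angular":[0,0,0]},{"claw":255,"dp":[0.015,0.03,0],"angular":[0,0,0]},{"claw":255,"dp":[0.015,0.03,0],"angular":[0,0,0]},{"claw":255,"dp":[0.015,0.03,0],"angular":[0,0,0]},{"claw":255,"dp":[0.015,0.03,0],"angular":[0,0,0]},{"claw":255,"dp":[0.015,0.03,0],"angular":[0,0,0]},{"claw":255,"dp":[0.015,0.03,0],"angular":[0,0,0]},{"claw":255,"dp":[0.015,0.03,0],"angular":[0,0,0]}]}}

```text
clock: 6.25
tcp_pos: [0.4282, 0.176, 0.208]
orientation: [-0.002, 0.228, 0.974, -0.001]
wrist_force: [-0.3, -0.8, -3.8]
finger_gap: 0.0107
```

Emit:
{"op": "play_rows", "data": {"steps": [{"claw":255,"dp":[0.015,0.03,0],"angular":[0,0,0]},{"claw":255,"dp":[0.015,0.03,0],"angular":[0,0,0]},{"claw":255,"dp":[0.015,0.03,0],"angular":[0,0,0]},{"claw":255,"dp":[0.015,0.03,0],"angular":[0,0,0]},{"claw":255,"dp":[0.007,0.014,0],"angular":[0,0,2]},{"claw":255,"dp":[0,0,0],"angular":[0,0,2.2]},{"claw":255,"dp":[0,0,0],"angular":[0,0,0]},{"claw":255,"dp":[0,0,0],"angular":[0,0,0]}]}}

```text
clock: 6.92
tcp_pos: [0.4283, 0.3238, 0.2081]
orientation: [-0.002, 0.263, 0.965, -0.002]
wrist_force: [0.8, -0.4, -3.3]
finger_gap: 0.0103
```

```bash
python3 w.py w3
```

```text
6.9167 [0.4283 0.3238 0.2081] yaw x 149.55 tilt [-0.0037 -0.0023 -1.    ] [ 0.5   0.25 -0.11  1.21 -0.    1.03] [ 0.8 -0.4 -3.3] 0.010340006021235252
```

View pics/w3.png

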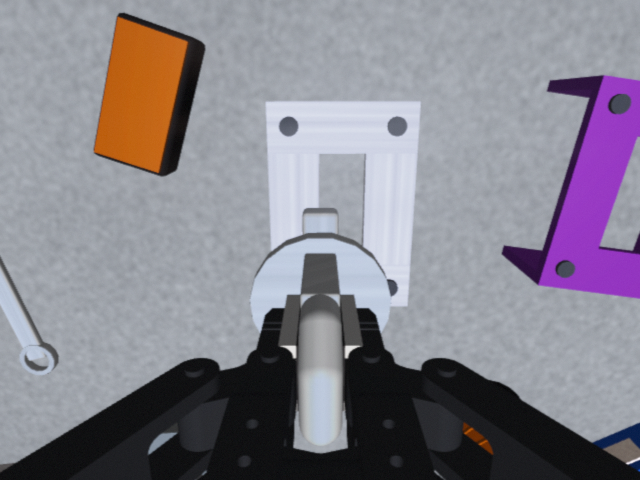

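The wrist view shows the rail's slot with its far end at (342,154), columns 319–366. The held T-head's end is at (320,208). I measure the offset from the slot edges.

```bash
cat > sl.py <<'E'
from h import *
import sys
n=sys.argv[1]; z=np.load(n+".npz"); c=dict(zip(["fx","fy","cx","cy"],z["k"])); c["W"]=z["W"]; M,t=z["M"],z["t"]; X=np.load(n+"_X.npy")
T=(X-t)@M          # tool coords
zt=t[2]-.065       # tool z of rail top
pl=(abs(X[...,2]-.065)<.006)
P=T[pl]; print("plate z",np.median(X[pl][:,2]),"tool x",P[:,0].min(),P[:,0].max(),"y",P[:,1].min(),P[:,1].max())
# side edges, slot edges per image row by ray casting
rows=[]
for v in range(120,240,5):
    u=np.where(pl[v,230:450])[0]+230
    if len(u)<60: continue
    tl=lambda q:((ray(c,q,v,.065)-t)@M)[:2]
    a,b=tl(u[0]-.5),tl(u[-1]+.5); g=np.where(np.diff(u)>15)[0]
    e=[a,b]+([tl(u[g[0]]+.5),tl(u[g[0]+1]-.5)] if len(g) else [])
    print(v,[np.round(k*1000,1).tolist() for k in e])
col=[v for v in range(100,200) if pl[v,342]]; print("far slot edge", ((ray(c,342,max(col)+.5,.065)-t)@M*1000).round(1),"far plate edge",((ray(c,342,min(col)-.5,.065)-t)@M*1000).round(1))
h=(T[...,2]>.035)&(T[...,2]<.065)&(abs(T[...,1])<.02)&(T[...,0]>.0)&(T[...,0]<.05); H=T[h]
print("T-head part",len(H),(H.min(0)*1000).round(1),(H.max(0)*1000).round(1))
f=(T[...,2]>.010)&(T[...,2]<.026)&(abs(T[...,1])<.04)&(T[...,0]>-.01)&(T[...,0]<.05); F=T[f]
print("flange",len(F),(np.median(F,0)*1000).round(1),(F.min(0)*1000).round(1),(F.max(0)*1000).round(1))
E
python3 sl.py w3
```

```text
plate z 0.06529107263038919 tool x -0.21715442320619452 0.09185802251054652 y -0.13833973409589023 0.22585959201869477
120 [[64.9, -34.2], [65.1, 61.8]]
125 [[61.8, -34.3], [62.1, 62.0]]
130 [[58.8, -34.4], [59.0, 61.6]]
135 [[55.7, -34.5], [56.0, 61.8]]
140 [[52.6, -34.0], [52.9, 62.0]]
145 [[49.5, -34.1], [49.7, 61.6]]
150 [[46.3, -34.2], [46.6, 61.8]]
155 [[43.2, -34.3], [43.4, 62.0], [43.2, -0.9], [43.3, 28.0]]
160 [[40.0, -34.4], [40.2, 61.6], [40.1, -0.9], [40.1, 28.1]]
165 [[36.7, -33.9], [37.0, 61.8], [36.8, -0.9], [36.9, 28.2]]
170 [[33.5, -34.0], [33.8, 62.1], [33.6, -0.9], [33.7, 28.3]]
175 [[30.3, -34.1], [30.5, 61.6], [30.4, -0.9], [30.4, 28.4]]
180 [[27.0, -34.2], [27.3, 61.9], [27.1, -0.9], [27.2, 27.9]]
185 [[23.7, -34.3], [24.0, 62.1], [23.8, -0.9], [23.9, 28.0]]
190 [[20.3, -34.4], [20.6, 61.6], [20.4, -0.9], [20.5, 28.1]]
195 [[17.0, -33.9], [17.3, 61.9], [17.1, -0.8], [17.2, 28.2]]
200 [[13.6, -34.0], [13.9, 62.1], [13.7, -0.8], [13.8, 28.3]]
205 [[10.2, -34.1], [10.5, 61.7], [10.3, -0.8], [10.4, 28.4]]
210 [[6.8, -34.2], [7.1, 61.9], [6.9, -11.5], [7.0, 28.5]]
215 [[3.4, -34.3], [3.7, 62.1], [3.4, -12.2], [3.6, 28.7]]
220 [[-0.1, -33.8], [0.2, 61.7], [-0.0, -12.2], [0.1, 28.1]]
225 [[-3.6, -33.9], [-3.3, 61.9], [-3.5, -12.3], [-3.4, 28.2]]
230 [[-7.1, -34.0], [-6.8, 62.2], [-7.1, -12.3], [-6.9, 28.3]]
235 [[-10.7, -34.1], [-10.3, 61.7], [-10.6, -13.7], [-10.5, 28.4]]
far slot edge [ 44.2  13.5 143.2] far plate edge [ 76.1  13.  143.2]
T-head part 885 [19.7 -8.4 44.1] [30.2  7.5 56.1]
flange 6796 [12.8 -0.2 17.8] [-10.  -28.2  10.1] [27.7 27.4 25.9]
```

The slot centre is at tool (6.2, 13.7) mm and the part's axis at (0, −0.4) mm. Yaw is aligned, and plate z of 0.0653 agrees with the given 65 mm. I shift and descend.

Emit:
{"op": "play_rows", "data": {"steps": [{"claw":255,"dp":[0.0031,0.007,0],"angular":[0,0,0]},{"claw":255,"dp":[0.0031,0.007,0],"angular":[0,0,0]},{"claw":255,"dp":[0,0,0.02],"angular":[0,0,0]},{"claw":255,"dp":[0,0,0.025],"angular":[0,0,0]},{"claw":255,"dp":[0,0,0.02],"angular":[0,0,0]},{"claw":255,"dp":[0,0,0.01],"angular":[0,0,0]},{"claw":255,"dp":[0,0,0],"angular":[0,0,0]},{"claw":255,"dp":[0,0,0],"angular":[0,0,0]}]}}

```text
clock: 7.63
tcp_pos: [0.4319, 0.3395, 0.1353]
orientation: [-0.0, 0.264, 0.965, -0.0]
wrist_force: [-0.1, 0.0, -3.6]
finger_gap: 0.0108
```

```bash
python3 w.py w4;python3 sl.py w4 | egrep "far|plate|T-h|flan|1[3-6]0 "
```

```text
7.6333 [0.4319 0.3395 0.1353] yaw x 149.44 tilt [-5.e-04 -3.e-04 -1.e+00] [ 0.52  0.32 -0.21  1.04 -0.    1.05] [-0.1  0.  -3.6] 0.010792428024017147
plate z 0.06526802626828279 tool x -0.06503639988645556 0.0719762909235765 y -0.05050798514019306 0.17476836854714986
130 [[63.3, -42.9], [63.5, 45.7]]
140 [[58.7, -43.1], [58.9, 45.6]]
150 [[54.1, -43.4], [54.3, 45.9]]
160 [[49.4, -43.7], [49.6, 45.8]]
far slot edge [39.7 10.  70.3] far plate edge [71.7  9.4 70.3]
T-head part 887 [19.7 -8.3 44.1] [30.2  7.5 56.4]
flange 6802 [12.9 -0.2 17.8] [-10.  -28.2  10. ] [27.8 27.4 25.9]
```

Emit:
{"op": "play_rows", "data": {"steps": [{"claw":255,"dp":[0.0015,-0.0006,0],"angular":[0,0,0]},{"claw":255,"dp":[0,0,0.006],"angular":[0,0,0]},{"claw":255,"dp":[0,0,0.008],"angular":[0,0,0]},{"claw":255,"dp":[0,0,0.008],"angular":[0,0,0]},{"claw":255,"dp":[0,0,0.008],"angular":[0,0,0]},{"claw":255,"dp":[0,0,0.006],"angular":[0,0,0]},{"claw":255,"dp":[0,0,0.004],"angular":[0,0,0]},{"claw":255,"dp":[0,0,0],"angular":[0,0,0]}]}}

```text
clock: 8.35
tcp_pos: [0.4295, 0.3392, 0.0938]
orientation: [-0.001, 0.263, 0.965, -0.001]
wrist_force: [-0.6, 0.4, -2.4]
finger_gap: 0.0102
```

```bash
python3 w.py w5;python3 sl.py w5 | egrep "far|plate|T-h|flan"
```

```text
8.35 [0.4295 0.3392 0.0938] yaw x 149.45 tilt [-0.0021 -0.0013 -1.    ] [ 0.52  0.35 -0.27  0.95 -0.    1.06] [-0.6  0.4 -2.4] 0.01019921286002975
plate z 0.0652572504378291 tool x -0.0704307137305291 0.07002321540352055 y -0.04909367833725088 0.14530992646060187
far slot edge [39.6  7.9 28.8] far plate edge [70.1  7.4 28.8]
T-head part 915 [ 19.5 -15.8  35. ] [35.8 14.4 56.3]
flange 6858 [13.  -0.3 17.8] [-10.  -37.6  10.1] [50.  35.8 26. ]
```

View pics/w5.png

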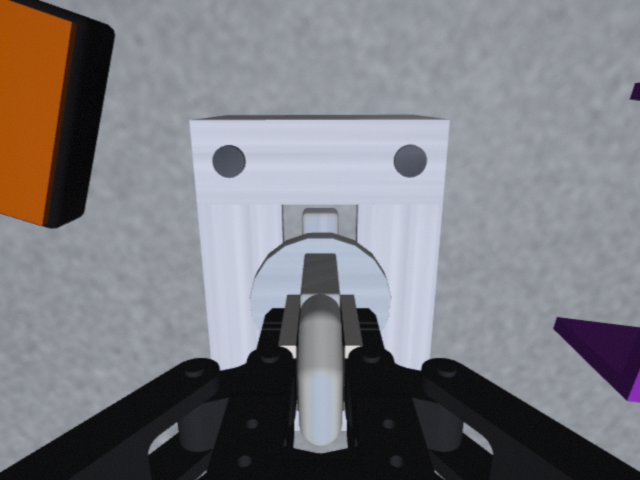

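The view shows the T-head inside the slot at (320,215), centred, with the flange about 3 mm above the rail and no contact force. I turn it a quarter turn, counter-clockwise in the world frame, so joint 6 goes from 1.06 to about −0.5, well within range.

Emit:
{"op": "play_rows", "data": {"steps": [{"claw":255,"dp":[0,0,0],"angular":[0,0,0]},{"claw":255,"dp":[0,0,0],"angular":[0,0,-6]},{"claw":255,"dp":[0,0,0],"angular":[0,0,-6]},{"claw":255,"dp":[0,0,0],"angular":[0,0,-6]},{"claw":255,"dp":[0,0,0],"angular":[0,0,-6]},{"claw":255,"dp":[0,0,0],"angular":[0,0,-6]},{"claw":255,"dp":[0,0,0],"angular":[0,0,-6]},{"claw":255,"dp":[0,0,0],"angular":[0,0,-6]}]}}

```text
clock: 9.07
tcp_pos: [0.4307, 0.34, 0.0959]
orientation: [0.001, -0.102, 0.995, 0.0]
wrist_force: [-0.7, -0.1, -3.6]
finger_gap: 0.0107
```

Emit:
{"op": "play_rows", "data": {"steps": [{"claw":255,"dp":[0,0,0],"angular":[0,0,-6]},{"claw":255,"dp":[0,0,0],"angular":[0,0,-6]},{"claw":255,"dp":[0,0,0],"angular":[0,0,-6]},{"claw":255,"dp":[0,0,0],"angular":[0,0,-6]},{"claw":255,"dp":[0,0,0],"angular":[0,0,-6]},{"claw":255,"dp":[0,0,0],"angular":[0,0,-6]},{"claw":255,"dp":[0,0,0],"angular":[0,0,-6]},{"claw":255,"dp":[0,0,0],"angular":[0,0,-6]}]}}

```text
clock: 9.73
tcp_pos: [0.4307, 0.3399, 0.0959]
orientation: [0.001, -0.498, 0.867, -0.0]
wrist_force: [-0.6, -0.8, -2.3]
finger_gap: 0.0103
```

Emit:
{"op": "play_rows", "data": {"steps": [{"claw":255,"dp":[0,0,0],"angular":[0,0,0]},{"claw":255,"dp":[0,0,0.001],"angular":[0,0,0]},{"claw":255,"dp":[0,0,0.001],"angular":[0,0,0]},{"claw":255,"dp":[0,0,0.001],"angular":[0,0,0]},{"claw":255,"dp":[0,0,0],"angular":[0,0,0]},{"claw":255,"dp":[0,0,0],"angular":[0,0,0]},{"claw":255,"dp":[0,0,0],"angular":[0,0,0]},{"claw":255,"dp":[0,0,0],"angular":[0,0,0]}]}}

```text
clock: 10.4
tcp_pos: [0.4303, 0.3397, 0.0922]
orientation: [-0.0, -0.496, 0.868, -0.0]
wrist_force: [-0.6, -0.5, -2.9]
finger_gap: 0.0109
```

```bash
python3 w.py w6;python3 sl.py w6 | egrep "plate|T-h|flan"
```

```text
10.4 [0.4303 0.3397 0.0922] yaw x -120.57 tilt [-0.e+00 -1.e-04 -1.e+00] [ 0.52  0.35 -0.28  0.94 -0.   -0.52] [-0.6 -0.5 -2.9] 0.010896995602529592
plate z 0.06531323236737754 tool x -0.038372349760975755 0.050444559660699786 y -0.07003276674228598 0.07110444803207629
far slot edge [40.8  8.4 27.2] far plate edge [50.5  8.2 27.2]Traceback (most recent call last):
  File "sl.py", line 19, in <module>
    print("T-head part",len(H),(H.min(0)*1000).round(1),(H.max(0)*1000).round(1))
                                ~~~~~^^^
    return umr_minimum(a, axis, None, out, keepdims, initial, where)
ValueError: zero-size array to reduction operation minimum which has no identity
```

The turn came out at 90.0°. I lower the last couple of millimetres until it touches.

Emit:
{"op": "play_rows", "data": {"steps": [{"claw":255,"dp":[0,0,0.0005],"angular":[0,0,0]},{"claw":255,"dp":[0,0,0],"angular":[0,0,0]},{"claw":255,"dp":[0,0,0.0005],"angular":[0,0,0]},{"claw":255,"dp":[0,0,0],"angular":[0,0,0]},{"claw":255,"dp":[0,0,0.0005],"angular":[0,0,0]},{"claw":255,"dp":[0,0,0],"angular":[0,0,0]},{"claw":255,"dp":[0,0,0],"angular":[0,0,0]},{"claw":255,"dp":[0,0,0],"angular":[0,0,0]}]}}

```text
clock: 11.12
tcp_pos: [0.4303, 0.3397, 0.091]
orientation: [0.0, -0.496, 0.868, -0.0]
wrist_force: [-0.2, -1.2, -0.8]
finger_gap: 0.0103
```

The flange has begun to bear: the z force went from −3 N to −0.8 N. I release.

Emit:
{"op": "play_rows", "data": {"steps": [{"claw":255,"dp":[0,0,0.0005],"angular":[0,0,0]},{"claw":255,"dp":[0,0,0],"angular":[0,0,0]},{"claw":200,"dp":[0,0,0],"angular":[0,0,0]},{"claw":150,"dp":[0,0,0],"angular":[0,0,0]},{"claw":80,"dp":[0,0,0],"angular":[0,0,0]},{"claw":0,"dp":[0,0,0],"angular":[0,0,0]},{"claw":0,"dp":[0,0,0],"angular":[0,0,0]},{"claw":0,"dp":[0,0,0],"angular":[0,0,0]}]}}

```text
clock: 11.78
tcp_pos: [0.4304, 0.3397, 0.0902]
orientation: [0.0, -0.496, 0.868, -0.0]
wrist_force: [-0.7, 1.3, -0.3]
finger_gap: 0.0774
```

Emit:
{"op": "play_rows", "data": {"steps": [{"claw":0,"dp":[0,0,0],"angular":[0,0,0]},{"claw":0,"dp":[0,0,0],"angular":[0,0,0]},{"claw":0,"dp":[0,0,-0.01],"angular":[0,0,0]},{"claw":0,"dp":[0,0,-0.03],"angular":[0,0,0]},{"claw":0,"dp":[0,0,-0.035],"angular":[0,0,0]},{"claw":0,"dp":[0,0,-0.035],"angular":[0,0,0]},{"claw":0,"dp":[0,0,-0.035],"angular":[0,0,0]},{"claw":0,"dp":[0,0,0],"angular":[0,0,0]}]}}

```text
clock: 12.45
tcp_pos: [0.4332, 0.3415, 0.2437]
orientation: [0.006, -0.496, 0.868, -0.0]
wrist_force: [0.6, 1.1, 0.3]
finger_gap: 0.0853
```

```bash
python3 w.py w7
python3 - <<'E'
import numpy as np,cv2
X=np.load("w7_X.npy"); g=np.array([.430,.339])
for lo,hi in [(.115,.15),(.069,.078),(.06,.068)]:
    m=(X[...,2]>lo)&(X[...,2]<hi)&(np.hypot(X[...,0]-g[0],X[...,1]-g[1])<(.045 if lo>.068 else .09)); P=X[m]
    print(lo,len(P),np.nanmedian(P[:,2]).round(4),P[:,2].max().round(4),[np.round(k,4) for k in cv2.minAreaRect(P[:,:2].astype(np.float32))])
E
```

```text
12.45 [0.4332 0.3415 0.2437] yaw x -120.54 tilt [ 0.0108  0.0061 -0.9999] [ 0.52  0.26 -0.02  1.28 -0.   -0.52] [0.6 1.1 0.3] 0.08528397460586996
0.115 1276 0.1315 0.1358 [array([0.4294, 0.3389]), array([0.0431, 0.0118]), np.float64(59.5366)]
0.069 3177 0.0733 0.0779 [array([0.4295, 0.3388]), array([0.054 , 0.0556]), np.float64(59.5898)]
0.06 17500 0.0653 0.068 [array([0.4288, 0.3391]), array([0.0969, 0.1405]), np.float64(59.737)]
```

View pics/w7.png

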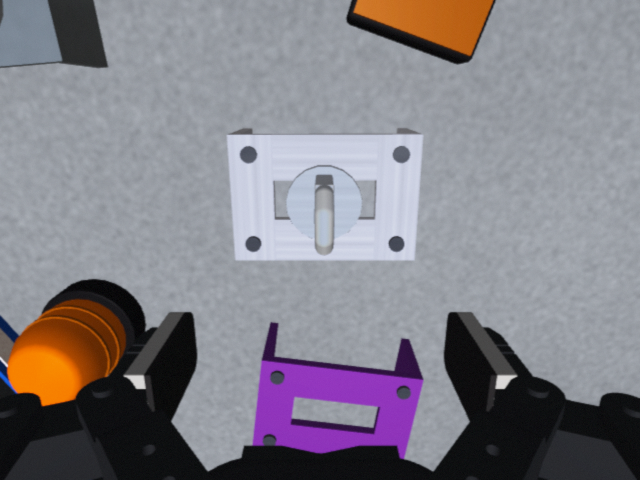

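The last view shows the eye upright on the rail at (323,205), square across the slot, with the fingers clear above it. The flange top reads 0.0733 m, which is the rail top of 0.0653 m plus 8 mm. The lug is centred within about 1 mm and lies at 59.5°, against the slot's 149.7°. I hand it in.

Run:
```python
from h import *
p,d,c=snap("top"); X=pts(c,d); m=np.zeros((480,640),bool); m[185:230,265:310]=1; m&=X[...,2]>.1
print("knob",X[m].mean(0),X[m].max(0)); print(env.hand_in())
```

```text
knob [0.56536545 0.10229457 0.12409638] [0.58539554 0.12221295 0.13721431]
the job is handed in; nothing more can be done
None
```

The lashing eye is seated in the bare-metal rail's oblong slot with its T-head turned square across it. It is released, and I handed the job in at about 12.5 s of the 48 s. I lifted it out of its stand, lowered the T-head lengthwise through the slot without contact force, turned it 90° and set the flange down.

My last checks all agreed:
- **Position:** the part is centred on the slot within about 1 mm.
- **Seating:** the flange top reads 73.3 mm against a rail top of 65.3 mm, so the 8 mm flange is down on the rail.
- **Turn:** the lug lies at 59.5° and the slot at 149.7°, so it is square across within about 0.2°.
- **Ball-knob pin:** it moved less than 1 mm from where it started.
- **Gripper:** open and clear above the part, touching nothing.

Nothing failed. The only oddity was the gripper reading a 10–11 mm opening on the 12 mm lug, which did not affect the grip. I did not measure the part's upright tilt directly. The eye looks upright in the last picture, and the flange sits at the right height.

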